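# Set the photometer's filter lever to the third notch and take the reading

### The arm

A 6-joint arm with a two-finger parallel gripper is mounted at the origin on a cart in front of the work surface, level with it; the furniture and walls round the work are solid. World frame = base frame: x ahead of the robot, y to its left, z up, the work surface at z = 0. Lengths are in mm, angles in rad, forces in N, time in s.
With the tool pointing down it reaches from about 375 to 825 mm from the base axis. Payload 5.5 kg.
Tool frame: the origin (TCP) lies between the finger pads; the fingertips stand 25 mm ahead of it and the grasp point (between the pads) lies 6 mm ahead of it; z points along the fingers, y is the direction in which the jaws open and shut (so a half turn about z gives the same grasp; the last joint's range is limited). The gripper opens to 85 mm and grips with 20 to 120 N. Pads are 22 mm wide; open, the fingers measure 114 mm over their backs; the gripper's body (76 mm by 85 mm) begins 54 mm behind the grasp point. The pads swing forward as they close: fully open they stand 13 mm farther back than shut.
Start: joints at [1.155, 0.314, -0.047, 1.21, 0, 1.571], TCP at [242.349, 548.873, 256.299] pointing down, gripper open.
Joint ranges: [-2.67, 2.67], [-0.69, 1.73], [-1.03, 1.25], [-2.08, 2.16], [-1.42, 1.45], [-3.14, 3.14]. Speed limits (rad/s): [2.39, 2.39, 3.01, 3.14, 3.14, 3.14].

### API

Orientations are given as a unit quaternion [w, x, y, z].
In Python, from rig import manip, viewer, spotter gives the robot as it stands.
- The arm moves only by the shell command python3 -m pendant 'ROWS' [FORCE]. ROWS is JSON, a list of rows, each a list of 3 entries, a list of its own where there are three numbers: the shift along the tool's x, y, z in mm, then the turn, a rotation vector about the tool's x, y, z in degrees, then the gripper command: -1 is shut, 1 is fully open, values between are in proportion. In form: [[[x, y, z], [ax, ay, az], grip], ...]. A call has 1 to 20 rows; each row is the pose to reach, as a shift and turn from the pose commanded when the call began, along the tool's axes at that moment; what a row does not reach only later rows make up. A row lasts 1/12 s, in which the tool goes at most 41.7 mm and 7.16 degrees, less where a joint would pass 70% of its speed; a pose out of reach is approached as far as the arm can. A call with a gripper value outside its range is refused whole. The fingers move at their own pace and stop on an object; FORCE is the grip in N (left out, the last holds). Time passes only in rows, so rows that repeat a pose let the fingers close. It gives the time, the measured TCP pose, the force and the opening at its end, in the units of the state.
- manip.observe(): the state, without advancing time (a new reading comes with each control period).
- viewer.read_camera(name): name is "side" or "top" or "wrist"; returns (picture, depth): 400x640x3 uint8, blue, green, red; 400x640 float32, mm along the optical axis (not along the pixel's ray), 0 where there is no reading.
- viewer.calibration(name): a dict with "fx", "fy", "cx", "cy" (pixels), "k1" (the pictures are not rectified: a ray, as slopes to the right and down, at radius r is drawn at 1 + k1 r^2 times it, then the intrinsics apply), "rvec" (rotation vector, rad) and "tvec" (3), from world to camera coordinates, as OpenCV has them. Camera axes: x right, y down, z forward; pixel columns grow to the right and rows downward; lengths in mm; the calibration is good to about 2 mm. A picture is of the moment at which its call begins: read the wrist's pose just before it. calibration takes no time and is no camera call; for the wrist camera it gives the pose at the moment of the call.
- manip.sign_off(): hands the job in, once; it reports no verdict.
Trained networks look in the newest picture that a camera, given by its name, has taken for a name from the list of things; names that differ only in an ending like _2 or _b are one class to them, and where a whole thing is asked for, a point or a joint stands for the part that bears it (a point fixed in the world has none). Each returns a list of dicts, best first, with "conf" (0 to 1); they miss things now and then, are a little off and sometimes report something else, mostly with a low value. They report only what shows in the picture. A call takes as long as a camera call.
- spotter.cut_out(label, camera): "region" (400x640 bool, what is visible of it) and "position" ([column, row] in pixels, amid what is visible of it).
The state is a dict: "time": time; "joint_pos": joint angles; "dq": joint speeds; "effort": joint torques, N m; "ee_pos": TCP position; "orientation": TCP orientation; "contact_force": force on the tool from outside, world axes, zero at the start; "ft_torque": the same for the moment, N m; "width": finger opening in mm.
Only numpy, scipy, OpenCV 4.12 (cv2) and the standard library are available. Lean on these libraries where they do the work, as an engineer would, in place of code of your own. Each camera call takes 0.05 s, during which the arm holds its last target. There are 200 camera calls.

### The job

On the filter photometer, push the orange filter lever back to its home stop beside the red tick, then push it away from home, feeling the clicks, and stop with it seated in the third notch without ever going past that one; then press the green read button right down and come clear. Do all this by gently pushing with the fingertips or the outside of the fingers: never take the lever between the fingers, do not press the button before the lever is in the third notch, and leave the tube in the well and the things standing round about where they are.

Things in the scene. Friction and masses are not known exactly. Their poses are not given: they have to be found in the camera images.
- photometer: White filter photometer fixed to the bench, 160 (x) x 260 (y) x 70 (z) mm, display on its front (-x) side; origin under its centre, x axis to its back, y to its left, z up. On its flat top, 70 mm up: the lever's dark slot plate along y at x = +25, y = -75..+75 mm; the green button at x = -48, y = -75 mm; at the left end a grey block with the sample well at x = +45, y = +102 mm.
- filter_lever (a joint): Lever travel along the photometer's +y, m: notches at 0 (home), 0.018 (first), 0.036, 0.054 (third), 0.072, 0.090; end stops at -0.003 and 0.093. Starts in or between notches 1 and 2. A spring pawl clicks into each notch: 3 to 6 N along the slot moves it out; about 3 mm past the crest, which is halfway, it snaps into the next notch by itself and holds there within about 1 mm.
- lever_top (a point): Top centre of the orange lever tab, 28 mm above the photometer's top; axes as the photometer's. Tab: 24 mm along x, 10 mm along y (the travel), from 4 to 28 mm above the top; under it a thin foot plate, 28 x 16 mm. Nothing else stands on the top between y = -55 and +90 mm of the photometer.
- third_notch (a point): Point on the photometer's top surface, in the slot, where the middle of the lever stands in the third notch.
- home_mark (a point): Point on the photometer's top, in the slot, where the middle of the lever stands at home. A longer red tick lies beside it on the near (-x) side; black ticks every 18 mm towards +y mark notches 1 to 5.
- read_button (a joint): Travel of the green read button, in m: 0 = up, 0.006 = fully down. Spring return, 5 N fully down.
- read_button_top (a point): Top centre of the green round read button (26 mm across) in its black housing; it is pressed straight down.
- tube_5: 15 ml centrifuge tube with a blue cap, 21 mm across, 111 mm tall, standing loose in the photometer's sample well, its cap about 56 mm above the photometer's top; origin at its lower end. Leave it.
- sample_0: White sample bottle, 40 mm across, 85 mm tall, loose at the photometer's left end; origin under its centre. Leave it.
- sample_3: White sample bottle with a red cap, 36 mm across, 70 mm tall, loose at the photometer's right end; origin under its centre. Leave it.
- filter_0: White inline filter disc, 48 mm across, 46 mm tall, loose at the photometer's right end near the front; origin under its centre. Leave it.
- marker_0: Felt marker, white with a black cap, 130 mm long, lying loose to the right; origin under its centre. Leave it.
- syringe: 60 ml syringe, 165 mm long, 32 mm across, lying loose to the right; origin under its centre. Leave it. Beyond it, right of y = -0.46 m, stands a black crate with tall clear carboys (to 0.5 m up): swing the arm in clear of them.
- spanner_1: Steel open-ended spanner, 158 mm long, lying loose to the left; origin under its centre. Leave it.

How it is judged (in metres and radians):
On the way, in this order (a step that is already met when the one before it is completed fails the run):
1. the lever is pushed back to its home notch (value of joint filter_lever below 0.003 m), for 0.1 s.
2. the lever is stopped in the third notch (value of joint filter_lever between 0.05 and 0.058 m), for 0.3 s.
3. the read button is pressed down with the lever in the third notch (all of step 2 and value of joint read_button above 0.0045 m), for 0.1 s.
At the end, for the whole second after the job is handed in: The lever rests in the third notch (54 mm from home, within 4 mm), the read button has come up again (less than 2 mm down), and every loose thing is within 15 mm of where it stood (all of step 2 and velocity of joint filter_lever between -0.005 and 0.005 m/s and value of joint read_button below 0.002 m and distance of each of tube_5, sample_0, sample_3, filter_0, marker_0, syringe, spanner_1 from where it was at the start of the episode below 0.015 m); the robot touches nothing.
It fails at once if the lever went past the third notch (more than 8 mm beyond it) (value of joint filter_lever above 0.062 m).
It fails at once if the lever was taken between the fingers (x of the grasp point in the frame of lever_top between -0.01 and 0.01 m and y of the grasp point in the frame of lever_top between -0.006 and 0.006 m and z of the grasp point in the frame of lever_top below 0.005 m).
It fails at once if the photometer, its lever or button was pushed with more than 30 N (contact force between any of the fingers, the arm and photometer above 30 N).
It fails at once if the button was pressed before the lever was in the third notch (value of joint read_button above 0.003 m and not (value of joint filter_lever between 0.05 and 0.058 m)).
It fails at once if the tube, a bottle or another loose thing was moved more than 15 mm (distance of any of tube_5, sample_0, sample_3, filter_0, marker_0, syringe, spanner_1 from where it was at the start of the episode above 0.015 m).
It also fails if it takes over 69 s, if anything falls off the work surface, if the arm or the gripper's body presses on something with over 40 N, if the wrist force passes 120 N, or if a joint passes its speed limit or range.

## Working session

There is one attempt and no reset: what is moved stays moved. The work goes in short steps, Python scripts to look and compute and a shell command to move; the robot and the scene stay as the last step left them, time stands still between calls to the robot, and variables do not carry over. Pictures are saved under pics/ and viewed, about 8 in all and at most 12, crops included, and the job is handed in when it is done.

```bash
mkdir -p pics; cat > h.py <<'E'
import numpy as np, cv2
from rig import manip, viewer, spotter
def world(cam, px, depth=None, z=None, cal=None):
    c=cal or viewer.calibration(cam); u=(px[0]-c['cx'])/c['fx']; v=(px[1]-c['cy'])/c['fy']
    rd=np.hypot(u,v); r=rd
    for _ in range(20): r=rd/(1+c['k1']*r*r)
    s=r/rd if rd>0 else 1
    d=np.array([u*s,v*s,1.]); R=cv2.Rodrigues(np.array(c['rvec'],float))[0]; t=np.array(c['tvec'],float).ravel()
    o=-R.T@t; w=R.T@d
    k=depth if depth is not None else (z-o[2])/w[2]
    return o+k*w
E
python3 - <<'E'
from h import *
s=manip.observe(); print(s['time'],s['ee_pos'],s['orientation'],s['contact_force'],s['width'])
for cam in('top','side'):
    im,d=viewer.read_camera(cam); cv2.imwrite(f'pics/{cam}0.png',im)
    for n in('photometer','lever_top','read_button_top','tube_5'):
        for r in spotter.cut_out(n,cam)[:2]:
            p=r['position']; dd=d[int(p[1]),int(p[0])]
            print(cam,n,round(r['conf'],2),np.round(p),r['region'].sum(),np.round(world(cam,p,depth=dd)))
E
```

```text
0.0 [242.12398903 548.38166313 255.43539708] [-1.67218454e-04  2.06383758e-01  9.78470757e-01 -8.32929562e-04] [ 0.87279056 -0.36284542 -0.18839877] 85.62071361303673
top photometer 0.68 [297. 249.] 67 [429. 147.  20.]
side photometer 0.88 [313. 207.] 5440 [505.   6.  67.]
side lever_top 0.5 [323. 194.] 86 [544.  20.  87.]
side tube_5 0.53 [302. 164.] 102 [553. 150. 102.]
```

View pics/top0.png

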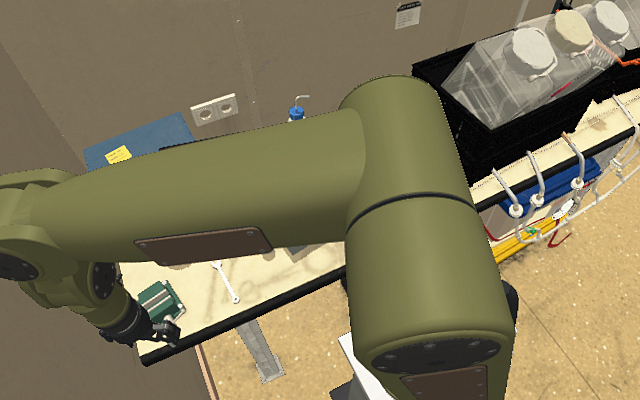

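View pics/side0.png

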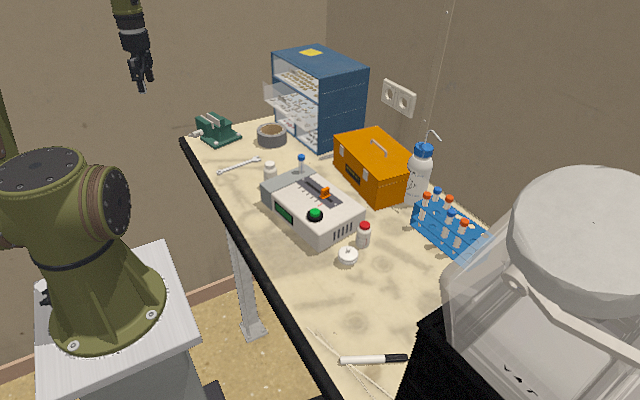

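The top camera is blocked by the arm. The side view shows the photometer at (313,207), the lever at (323,192), the button at (315,214), and clear space above. I'll swing in above it with the gripper shut.

```bash
python3 -m pendant '[[[-108,-97,-40],[0,0,-6],-1],[[-215,-194,-40],[0,0,-12],-1],[[-323,-290,-40],[0,0,-18],-1],[[-431,-387,-40],[0,0,-24],-1],[[-431,-387,-40],[0,0,-24],-1],[[-431,-387,-40],[0,0,-24],-1],[[-431,-387,-40],[0,0,-24],-1],[[-431,-387,-40],[0,0,-24],-1],[[-431,-387,-40],[0,0,-24],-1],[[-431,-387,-40],[0,0,-24],-1],[[-431,-387,-40],[0,0,-24],-1],[[-431,-387,-40],[0,0,-24],-1],[[-431,-387,-40],[0,0,-24],-1],[[-431,-387,-40],[0,0,-24],-1],[[-431,-387,-40],[0,0,-24],-1],[[-431,-387,-40],[0,0,-24],-1],[[-431,-387,-40],[0,0,-24],-1],[[-431,-387,-40],[0,0,-24],-1]]'
python3 - <<'E'
from h import *
s=manip.observe(); print(s['time'],s['ee_pos'],s['orientation'],s['contact_force'],s['width'])
for cam in('wrist','top'):
    c=viewer.calibration(cam); im,d=viewer.read_camera(cam); cv2.imwrite(f'pics/{cam}1.png',im)
    for n in('photometer','lever_top','read_button_top','tube_5'):
        for r in spotter.cut_out(n,cam)[:2]:
            p=r['position']; dd=d[int(p[1]),int(p[0])]
            print(cam,n,round(r['conf'],2),np.round(p),r['region'].sum(),np.round(world(cam,p,depth=dd,cal=c),1))
E
```

```text
time: 2.0
ee_pos: [479.8, 21.8, 296.2]
orientation: [-0.0, -0.002, 1.0, 0.0]
contact_force: [-0.6, -0.2, 0.3]
width: 0.1
2.0 [479.76301424  21.77723584 296.23158264] [-2.20481779e-04 -2.23056311e-03  9.99997471e-01  1.84486442e-04] [-0.62902853 -0.21536888  0.26156444] 0.06185207402534642
wrist photometer 0.97 [353. 203.] 22710 [508.1  62.5  70.7]
wrist photometer 0.23 [441. 250.] 564 [546.9 155.1 122.3]
wrist read_button_top 0.74 [274. 193.] 399 [490.9 -30.6  91.5]
wrist tube_5 0.78 [443. 251.] 561 [546.9 156.1 124.3]
top photometer 0.88 [313. 211.] 4449 [503.3  58.5  66.3]
top photometer 0.55 [313. 194.] 43 [553.1  33.3  79.1]
top lever_top 0.38 [314. 193.] 39 [552.8  31.5  79.4]
top read_button_top 0.7 [310. 193.] 42 [564.9  38.8  70.4]
top read_button_top 0.47 [341. 200.] 60 [487.7 -28.6  90.3]
```

View pics/wrist1.png

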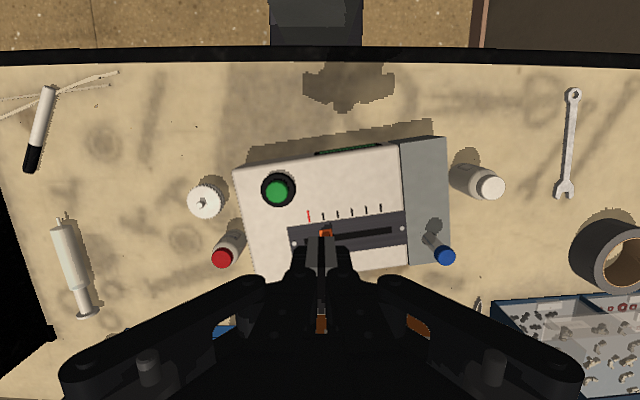

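```bash
python3 - <<'E'
from h import *
im=cv2.imread('pics/wrist1.png'); c=viewer.calibration('wrist')
box=im[198:224,300:392].astype(int); bright=box.max(2); 
m=((box.min(2)<110)).astype(np.uint8)
n,l,st,ce=cv2.connectedComponentsWithStats(m)
for i in range(1,n):
    if st[i,4]>3:
        p=ce[i]+[300,198]; print(st[i],np.round(p,1),np.round(world('wrist',p,z=71,cal=c),1))
g=im[170:210,255:300].astype(int); gm=(g[...,1]>g[...,2]+50)
p=np.argwhere(gm).mean(0)[::-1]+[255,170]; print('button',p,world('wrist',p,z=91,cal=c))
for p in((293,243),(402,228)): print(p,np.round(world('wrist',p,z=71,cal=c),1))
o=im[225:240,310:340].astype(int); om=(o[...,2]>150)&(o[...,0]<90); q=np.argwhere(om); print(q.min(0)+[225,310],q.max(0)+[225,310])
cr=im[150:290,225:460]; cv2.imwrite('pics/crop1.png',cv2.resize(cr,None,fx=3.4,fy=3.4,interpolation=cv2.INTER_CUBIC))
E
```

```text
[79  6  3  8 18] [380.3 207.2] [513.4  95.3  71. ]
[65  8  3  8 15] [365.7 209.7] [516.8  77.4  71. ]
[51 10  2  8 15] [351.5 211.7] [519.4  59.8  71. ]
[ 7 12  3 12 20] [308.1 215.1] [523.9   6.   71. ]
[36 13  3  7 14] [337.2 213.9] [522.3  42.2  71. ]
[22 15  3  7 12] [322.8 215.8] [524.7  24.2  71. ]
[ 12  14  80  12 485] [364.  219.6] [529.6  75.8  71. ]
button [276.09428571 192.12285714] [490.06801765 -29.63448396  91.        ]
(293, 243) [561.4 -13.7  71. ]
(402, 228) [540.7 124.4  71. ]
[230 319] [235 331]
```

View pics/crop1.png

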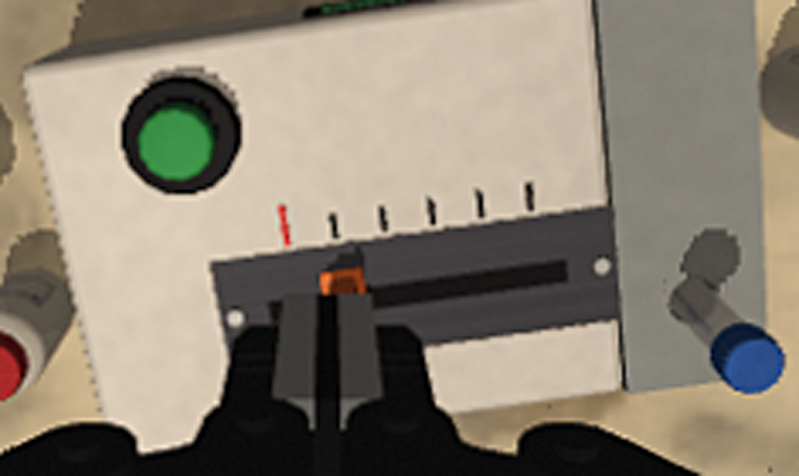

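The red tick is at (308,215), with black ticks out to (380,207). The lever tab is at (325,233), near notch 1, and the button is at (276,192). Yaw comes to about 9° and the photometer origin to about (526,51). I'll go to the lever's +y side.

```bash
python3 -m pendant '[[[-33,34,60],[0,0,-4.4],-1],[[-65.5,68,120],[0,0,-8.8],-1],[[-65.5,68,146],[0,0,-8.8],-1],[[-65.5,68,146],[0,0,-8.8],-1],[[-65.5,68,146],[0,0,-8.8],-1],[[-65.5,68,146],[0,0,-8.8],-1],[[-65.5,68,170],[0,0,-8.8],-1],[[-65.5,68,189],[0,0,-8.8],-1],[[-65.5,68,189],[0,0,-8.8],-1],[[-65.5,68,189],[0,0,-8.8],-1]]'
python3 - <<'E'
from h import *
s=manip.observe(); print(s['time'],s['ee_pos'],s['orientation'],s['contact_force'],s['width'])
im,d=viewer.read_camera('wrist'); cv2.imwrite('pics/wrist2.png',im)
im,d=viewer.read_camera('side'); a=cv2.resize(im[110:270,220:400],None,fx=3.3,fy=3.3,interpolation=cv2.INTER_CUBIC)
cv2.imwrite('pics/side2.png',a)
E
```

```text
time: 3.33
ee_pos: [545.5, 88.3, 108.8]
orientation: [0.0, -0.078, 0.997, -0.0]
contact_force: [0.3, -0.4, 0.0]
width: -0.1
3.3333 [545.46095214  88.31193114 108.75202047] [ 4.88306043e-05 -7.78831421e-02  9.96962488e-01 -1.07036900e-04] [ 0.31894553 -0.36097928  0.04350211] -0.0837161816319187
```

View pics/wrist2.png

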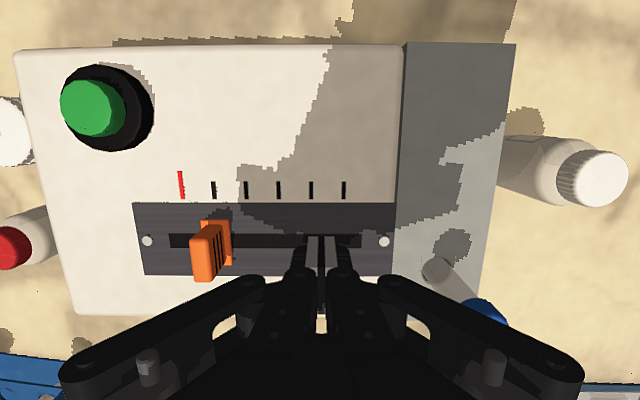

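View pics/side2.png

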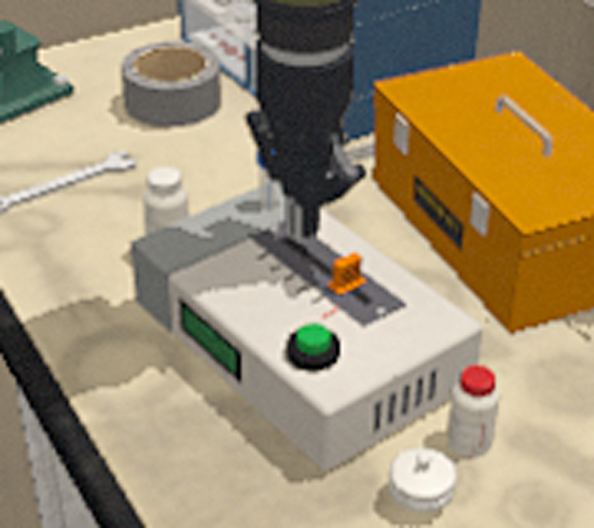

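The lever sits at about notch 1, px (213,250), and the fingertips are to its right, clear of it. I'll approach in the −y direction.

```bash
python3 -m pendant '[[[0,-10,0],[0,0,0],-1],[[0,-20,0],[0,0,0],-1],[[0,-28,0],[0,0,0],-1],[[0,-32,0],[0,0,0],-1],[[0,-34,0],[0,0,0],-1],[[0,-36,0],[0,0,0],-1],[[0,-38,0],[0,0,0],-1],[[0,-38,0],[0,0,0],-1]]'
python3 -m pendant '[[[0,-1,0],[0,0,0],-1],[[0,-2,0],[0,0,0],-1],[[0,-2,0],[0,0,0],-1]]'
python3 -m pendant '[[[0,-1,0],[0,0,0],-1],[[0,-2,0],[0,0,0],-1],[[0,-2,0],[0,0,0],-1]]'
python3 -m pendant '[[[0,-1,0],[0,0,0],-1],[[0,-2,0],[0,0,0],-1],[[0,-2,0],[0,0,0],-1]]'
```

```text
time: 4.1
ee_pos: [551.5, 51.2, 107.2]
orientation: [-0.0, -0.078, 0.997, -0.0]
contact_force: [-0.1, 0.8, -0.4]
width: 0.3
time: 4.35
ee_pos: [551.8, 49.5, 107.2]
orientation: [-0.0, -0.078, 0.997, -0.0]
contact_force: [0.2, 0.4, -0.0]
width: -0.1
time: 4.6
ee_pos: [552.1, 47.7, 107.3]
orientation: [-0.0, -0.078, 0.997, 0.0]
contact_force: [-0.1, -0.0, -0.1]
width: 0.3
time: 4.85
ee_pos: [552.3, 46.5, 107.3]
orientation: [-0.0, -0.079, 0.997, 0.001]
contact_force: [-1.3, 4.0, 0.9]
width: 0.1
```

```bash
python3 -m pendant '[[[0,-2,0],[0,0,0],-1],[[0,-4,0],[0,0,0],-1],[[0,-6,0],[0,0,0],-1],[[0,-8,0],[0,0,0],-1],[[0,-10,0],[0,0,0],-1],[[0,-12,0],[0,0,0],-1],[[0,-14,0],[0,0,0],-1],[[0,-14,0],[0,0,0],-1]]'
python3 -m pendant '[[[0,-1,0],[0,0,0],-1],[[0,-2,0],[0,0,0],-1],[[0,-2,0],[0,0,0],-1]]'
python3 - <<'E'
from h import *
im,d=viewer.read_camera('wrist'); cv2.imwrite('pics/wrist3.png',cv2.resize(im[120:330,60:420],None,fx=2.2,fy=2.2))
E
```

```text
time: 5.52
ee_pos: [554.8, 30.9, 107.3]
orientation: [0.0, -0.078, 0.997, -0.0]
contact_force: [0.2, 0.1, 0.6]
width: -0.4
time: 5.77
ee_pos: [554.9, 29.9, 107.3]
orientation: [-0.0, -0.078, 0.997, 0.0]
contact_force: [-0.8, 1.4, -0.2]
width: -0.0
```

View pics/wrist3.png

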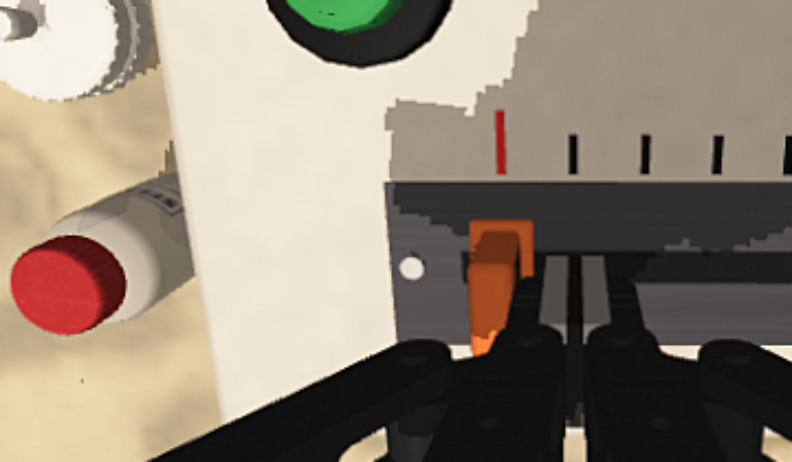

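The lever foot is centred at px (501,235), level with the red tick at 501, so it is home. Now I'll back off, lift, cross over and come down on its −y side.

```bash
python3 -m pendant '[[[0,0,0],[0,0,0],-1],[[0,3,0],[0,0,0],-1],[[0,5,-20],[0,0,0],-1],[[0,5,-36],[0,0,0],-1],[[0,5,-36],[0,0,0],-1],[[0,-25,-36],[0,0,0],-1],[[0,-49,-36],[0,0,0],-1],[[0,-49,-36],[0,0,0],-1],[[0,-49,-36],[0,0,0],-1],[[0,-49,-18],[0,0,0],-1],[[0,-49,0],[0,0,0],-1],[[0,-49,0],[0,0,0],-1],[[0,-49,0],[0,0,0],-1]]'
python3 - <<'E'
from h import *
s=manip.observe();print(s['time'],s['ee_pos'],s['contact_force'])
im,d=viewer.read_camera('wrist'); cv2.imwrite('pics/wrist4.png',im)
E
```

```text
time: 6.9
ee_pos: [561.2, -18.0, 106.2]
orientation: [-0.001, -0.079, 0.997, 0.0]
contact_force: [-0.4, 0.0, 1.0]
width: -0.1
6.9 [561.24233889 -18.00926496 106.24990792] [-0.36030034  0.01581125  1.04282334]
```

View pics/wrist4.png

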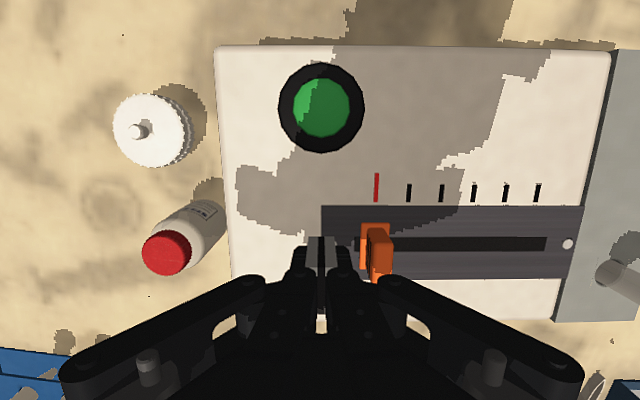

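The lever is still at home (foot px 376, level with the red tick) and the fingers are on its −y side. Pushing +y now.

```bash
python3 -m pendant '[[[0,5,0],[0,0,0],-1],[[0,8,0],[0,0,0],-1],[[0,10,0],[0,0,0],-1],[[0,11,0],[0,0,0],-1],[[0,12,0],[0,0,0],-1]]'
python3 -m pendant '[[[0,2,0],[0,0,0],-1],[[0,4,0],[0,0,0],-1],[[0,6,0],[0,0,0],-1],[[0,8,0],[0,0,0],-1],[[0,10,0],[0,0,0],-1],[[0,12,0],[0,0,0],-1],[[0,14,0],[0,0,0],-1],[[0,14,0],[0,0,0],-1]]'
python3 -m pendant '[[[0,1,0],[0,0,0],-1],[[0,2,0],[0,0,0],-1],[[0,3,0],[0,0,0],-1],[[0,4,0],[0,0,0],-1],[[0,4,0],[0,0,0],-1]]'
python3 - <<'E'
from h import *
im,d=viewer.read_camera('wrist'); cv2.imwrite('pics/wrist5.png',cv2.resize(im[150:300,220:560],None,fx=2.3,fy=2.3))
E
```

```text
time: 7.37
ee_pos: [561.0, -6.6, 107.7]
orientation: [0.0, -0.078, 0.997, -0.0]
contact_force: [1.3, -1.7, 0.7]
width: 0.1
time: 8.03
ee_pos: [558.1, 7.8, 107.0]
orientation: [-0.0, -0.079, 0.997, 0.001]
contact_force: [0.6, -0.5, -0.3]
width: -0.2
time: 8.45
ee_pos: [557.9, 11.0, 107.3]
orientation: [-0.0, -0.078, 0.997, -0.0]
contact_force: [-0.3, 0.0, 0.4]
width: -0.3
```

View pics/wrist5.png

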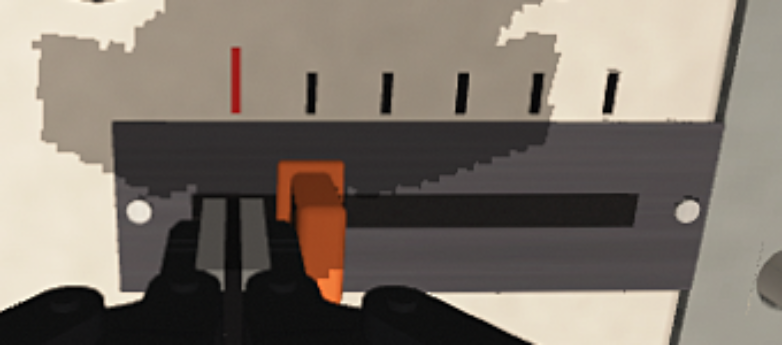

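The lever foot is at px 311, so it is seated in notch 1. On to notch 2.

```bash
python3 -m pendant '[[[0,2,0],[0,0,0],-1],[[0,4,0],[0,0,0],-1],[[0,6,0],[0,0,0],-1],[[0,8,0],[0,0,0],-1],[[0,10,0],[0,0,0],-1],[[0,12,0],[0,0,0],-1],[[0,14,0],[0,0,0],-1],[[0,14,0],[0,0,0],-1]]'
python3 -m pendant '[[[0,1,0],[0,0,0],-1],[[0,2,0],[0,0,0],-1],[[0,3,0],[0,0,0],-1],[[0,3,0],[0,0,0],-1]]'
python3 - <<'E'
from h import *
im,d=viewer.read_camera('wrist'); cv2.imwrite('pics/wrist6.png',cv2.resize(im[150:300,150:490],None,fx=2.3,fy=2.3))
E
```

```text
time: 9.17
ee_pos: [555.6, 25.6, 107.3]
orientation: [-0.0, -0.079, 0.997, 0.001]
contact_force: [0.6, 0.3, 0.6]
width: -0.2
time: 9.5
ee_pos: [555.2, 28.0, 107.3]
orientation: [0.0, -0.078, 0.997, 0.0]
contact_force: [-0.4, 1.1, 0.8]
width: -0.0
```

View pics/wrist6.png

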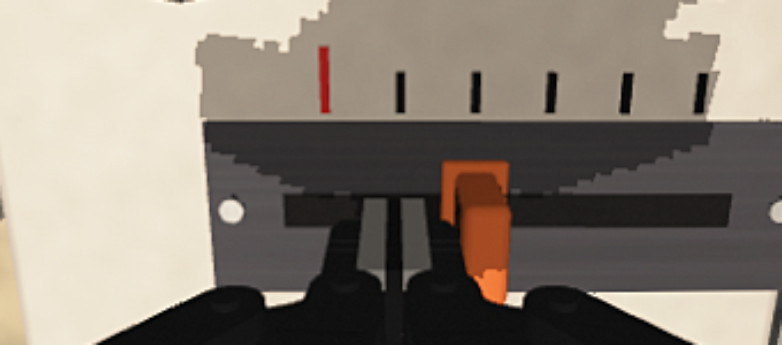

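The lever is in notch 2 (px 475). One more notch, slower this time.

```bash
python3 -m pendant '[[[0,2,0],[0,0,0],-1],[[0,4,0],[0,0,0],-1],[[0,6,0],[0,0,0],-1],[[0,7,0],[0,0,0],-1],[[0,8,0],[0,0,0],-1],[[0,9,0],[0,0,0],-1],[[0,10,0],[0,0,0],-1],[[0,11,0],[0,0,0],-1],[[0,12,0],[0,0,0],-1],[[0,13,0],[0,0,0],-1],[[0,13,0],[0,0,0],-1],[[0,13,0],[0,0,0],-1]]'
python3 - <<'E'
from h import *
im,d=viewer.read_camera('wrist'); cv2.imwrite('pics/wrist7.png',cv2.resize(im[150:300,150:490],None,fx=2.3,fy=2.3))
E
```

```text
time: 10.55
ee_pos: [553.1, 40.9, 107.3]
orientation: [-0.0, -0.078, 0.997, 0.0]
contact_force: [-0.5, 0.0, -0.6]
width: 0.1
```

View pics/wrist7.png

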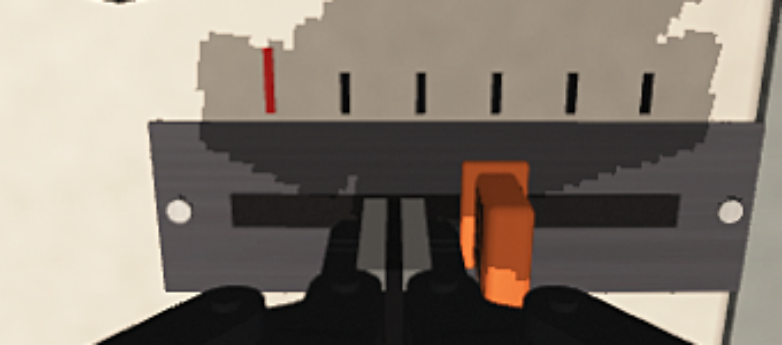

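The lever foot is at px 496, level with the third tick at 497, and there is no contact force. I'll back away, lift and go over the button.

```bash
python3 -m pendant '[[[0,-5,0],[0,0,0],-1],[[0,-10,0],[0,0,0],-1],[[0,-10,-20],[0,0,0],-1],[[0,-10,-36],[0,0,0],-1],[[0,-10,-36],[0,0,0],-1],[[25,-27,-36],[0,0,0],-1],[[50,-44,-36],[0,0,0],-1],[[73,-60.5,-36],[0,0,0],-1],[[73,-60.5,-36],[0,0,0],-1],[[73,-60.5,-36],[0,0,0],-1],[[73,-60.5,-15],[0,0,0],-1],[[73,-60.5,-15],[0,0,0],-1],[[73,-60.5,-15],[0,0,0],-1]]'
python3 - <<'E'
from h import *
s=manip.observe();print(s['time'],s['ee_pos'],s['contact_force'])
im,d=viewer.read_camera('wrist'); cv2.imwrite('pics/wrist8.png',im)
im,d=viewer.read_camera('side')
r=[x for x in spotter.cut_out('read_button_top','side')][:2]
for x in r: print(x['conf'],x['position'])
E
```

```text
time: 11.68
ee_pos: [490.2, -30.2, 121.5]
orientation: [-0.001, -0.079, 0.997, 0.0]
contact_force: [0.2, 0.2, 0.4]
width: 0.0
11.6833 [490.21054782 -30.15839208 121.48795515] [0.20417418 0.23653756 0.36938199]
0.38 [314.6, 210.4]
```

View pics/wrist8.png

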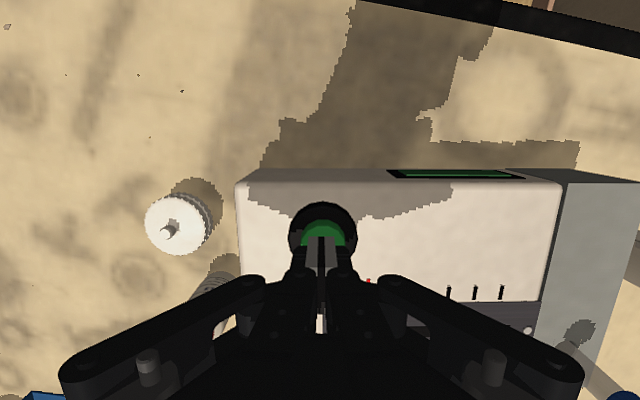

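The button (322,235) lies right under the fingertips. Pressing down in small steps.

```bash
python3 -m pendant '[[[0,0,2],[0,0,0],-1],[[0,0,4],[0,0,0],-1],[[0,0,4],[0,0,0],-1]]'
for i in 1 2 3; do python3 -m pendant '[[[0,0,1],[0,0,0],-1],[[0,0,2],[0,0,0],-1],[[0,0,2],[0,0,0],-1]]'; done
```

```text
time: 12.08
ee_pos: [490.6, -30.5, 118.2]
orientation: [0.0, -0.078, 0.997, -0.0]
contact_force: [0.5, 0.3, -0.2]
width: -0.4
time: 12.33
ee_pos: [490.7, -30.6, 116.3]
orientation: [0.0, -0.078, 0.997, 0.0]
contact_force: [-0.2, 0.2, 2.6]
width: -0.3
time: 12.58
ee_pos: [490.7, -30.6, 114.3]
orientation: [0.0, -0.078, 0.997, 0.0]
contact_force: [0.1, 0.6, 2.2]
width: -0.1
time: 12.83
ee_pos: [490.8, -30.6, 112.3]
orientation: [0.0, -0.078, 0.997, 0.0]
contact_force: [-1.0, 0.6, 4.0]
width: 0.2
```

```bash
for i in 1 2; do python3 -m pendant '[[[0,0,0.5],[0,0,0],-1],[[0,0,1],[0,0,0],-1],[[0,0,1],[0,0,0],-1]]'; done
```

```text
time: 13.08
ee_pos: [490.7, -30.6, 111.3]
orientation: [0.0, -0.078, 0.997, 0.0]
contact_force: [0.8, 0.5, 5.3]
width: 0.1
time: 13.33
ee_pos: [490.7, -30.6, 111.0]
orientation: [0.0, -0.078, 0.997, 0.0]
contact_force: [-2.3, 0.9, 9.7]
width: -0.2
```

The button bottomed out: about 6 mm of travel, with force rising past 5 N to 9.7 N. Lifting clear and checking.

```bash
python3 -m pendant '[[[0,0,0],[0,0,0],-1],[[0,0,-10],[0,0,0],-1],[[0,0,-40],[0,0,0],-1],[[0,0,-80],[0,0,0],-1],[[20,0,-120],[0,0,0],-1],[[40,0,-160],[0,0,0],-1],[[40,0,-160],[0,0,0],-1],[[40,0,-160],[0,0,0],-1],[[40,0,-160],[0,0,0],-1]]'
python3 - <<'E'
from h import *
im,d=viewer.read_camera('wrist'); cv2.imwrite('pics/wrist9.png',im)
E
```

```text
time: 14.08
ee_pos: [451.2, -36.9, 270.1]
orientation: [0.0, -0.078, 0.997, -0.0]
contact_force: [-0.2, -0.1, -0.8]
width: -0.3
```

The picture limit is reached, so I'll check the lever numerically instead.

```bash
python3 - <<'E'
from h import *
o=np.array([551,55.35]); X=np.array([.988,.157]); Y=np.array([-.157,.988])
for cam in('wrist','side','top'):
    c=viewer.calibration(cam); im,d=viewer.read_camera(cam); h=cv2.cvtColor(im,cv2.COLOR_BGR2HSV)
    g=[]
    for nm,lo,hi in(('orange',(5,180,110),(16,255,255)),('green',(50,120,60),(80,255,255))):
        m=cv2.inRange(h,lo,hi); P=[]
        for v,u in np.argwhere(m):
            if d[v,u]>0:
                p=world(cam,(u,v),depth=d[v,u],cal=c); q=p[:2]-o; a=[25+q@X,q@Y,p[2]]
                if abs(a[0])<75 and abs(a[1])<125 and a[2]>72: P.append(a)
        if P: P=np.array(P); print(cam,nm,len(P),np.percentile(P,[2,50,98],axis=0).round(1).tolist())
    for n in('lever_top','read_button_top','tube_5','sample_0','sample_3','filter_0'):
        for r in spotter.cut_out(n,cam)[:1]:
            p=r['position']; w=world(cam,p,depth=d[int(p[1]),int(p[0])],cal=c); print(' ',n,round(r['conf'],2),np.round(w,0))
E
```

```text
wrist orange 59 [[10.2, 2.6, 73.5], [12.4, 8.8, 74.8], [17.9, 17.7, 77.1]]
wrist green 409 [[-60.3, -84.5, 81.9], [-49.5, -73.6, 91.6], [-34.9, -62.4, 93.2]]
  lever_top 0.63 [485. -31.  93.]
  read_button_top 0.76 [491. -32.  92.]
  tube_5 0.84 [548. 157. 106.]
  sample_0 0.78 [480. 213.  69.]
  sample_3 0.78 [480. 213.  69.]
  filter_0 0.66 [ 512. -135.   34.]
side orange 68 [[9.0, 1.6, 73.2], [18.6, 4.2, 84.6], [32.9, 12.8, 97.3]]
side green 81 [[-63.5, -87.9, 80.6], [-53.5, -79.0, 90.4], [-34.7, -65.9, 93.1]]
  lever_top 0.44 [539.  55.  86.]
  read_button_top 0.59 [511.   1.  68.]
  tube_5 0.54 [548. 157.  74.]
  sample_0 0.73 [ 571. -127.   52.]
  sample_3 0.73 [ 571. -127.   52.]
  filter_0 0.84 [ 512. -150.   34.]
top orange 46 [[8.4, 4.3, 72.5], [17.0, 11.4, 86.5], [32.4, 15.7, 99.0]]
top green 58 [[-63.0, -87.0, 81.5], [-53.7, -72.9, 90.2], [-39.9, -61.7, 94.2]]
  tube_5 0.58 [545. 164. 111.]
  sample_0 0.76 [462. 231.  60.]
  sample_3 0.76 [462. 231.  60.]
```

The foot's centre is at y ≈ +9 to 10, which is the third notch (+9). The button top is back at 91–92 mm and the arm is clear with no load, so I'm handing in.

```bash
python3 -c "
from rig import manip; print(manip.sign_off())"
```

```text
the job is handed in; nothing more can be done
None
```

The job is handed in at about 14.5 s of the 69 s allowed. With the fingers shut, I pushed the lever home to the red tick. I then pushed it from the other side through notches 1 and 2 into the third notch, where I stopped. Last, I pressed the green button to its bottom, about 6 mm down, and lifted clear. The highest force reading at the end of any move was about 10 N, against the 30 N limit.

- **Lever:** just after seating, its foot stood level with the third tick in the close-up picture. A final colour and depth check from the wrist camera put the foot's middle within about 1 mm of the third notch.
- **Button:** its top is back at 91–92 mm, the same height as before the press.
- **Arm:** clear of everything, with no load on the wrist.
- **Tube and other loose things:** I felt no contact with any of them. I did not measure all of them before and after, so I can't say exactly how far each one stayed from its start.
- **Checks that failed or disagreed:**
  - I had used all 12 pictures, so I could not view the last one.
  - The wrist network once took the button for the lever.
  - The network can't tell the two sample bottles apart.
  - The filter disc read 15 mm differently in y between the wrist and side cameras. I put this down to the detections, since nothing came near it.

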